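# Load the tube block into the shaker and set its speed dial

## Robot

A 6-joint arm with a two-finger parallel gripper is mounted at the origin on the work surface. World frame = base frame: x ahead of the robot, y to its left, z up, the work surface at z = 0. Lengths are in mm, angles in rad, forces in N, time in s.
With the tool pointing down it reaches from about 275 to 1000 mm from the base axis. Payload 8.4 kg.
Tool frame: the origin (TCP) lies midway between the tips of the shut fingers; the grasp point (between the pads) lies 19 mm behind it; z points along the fingers, y is the line along which they close (so a half turn about z gives the same grasp; the last joint's range is limited). The gripper opens to 85 mm and grips with 20 to 120 N. Pads are 22 mm wide; open, the fingers measure 114 mm over their backs; the gripper's body (76 mm by 85 mm) begins 54 mm behind the grasp point. The pads swing forward as they close: fully open they stand 13 mm farther back than shut.
Start: joints at [-1.266, 0.353, 1.633, -0, 1.155, -0.002], TCP at [188.755, -595.818, 231.281] pointing down, gripper open.
Joint ranges: [-2.63, 2.63], [-0.92, 2.1], [0.06, 2.66], [-1.3, 4.44], [0, 2.69], [-3.02, 3.02]. Speed limits (rad/s): [2.22, 2.22, 2.79, 3.14, 3.14, 3.14].

## Interface

Orientations are given as [roll, pitch, yaw] about the fixed x, y, z axes, in that order (R = Rz(yaw) Ry(pitch) Rx(roll)).
In Python, from rig import telemetry, optics, r gives the robot as it stands.
- The arm moves only by the tool play_rows, never from a script. Its arguments are lists of equal length, an entry for each row: "dp": the shift along the tool's x, y, z in units of 40 mm (1.0 is 40 mm), a list of three; "rot": the turn, a rotation vector about the tool's x, y, z in units of 6 degrees (1.0 is 6 degrees), a list of three. In form: {"dp": [[tx, ty, tz], ...], "rot": [[ax, ay, az], ...]}. A call has 1 to 5 rows; each row is the pose to reach, as a shift and turn from the pose commanded when the call began, along the tool's axes at that moment; what a row does not reach only later rows make up. A row lasts 1/12 s, in which the tool goes at most 41.7 mm and 7.16 degrees, less where a joint would pass 70% of its speed; a pose out of reach is approached as far as the arm can. A call with a gripper value outside its range is refused whole. "fingers" is the opening, from 0 (shut) to 1 (fully open), set as the call begins (left out, the last holds). The fingers move at their own pace and stop on an object; "grip_force" is the grip in N (left out, the last holds). Time passes only in rows, so rows that repeat a pose let the fingers close. It gives the time, the measured TCP pose, the force, the opening and the grip force at its end, in the units of the state.
- telemetry.sense(): the state, without advancing time (a new reading comes with each control period).
- optics.grab_frame(name): name is "scene" or "side" or "wrist"; returns a dict with "color" (420x560x3 uint8, red, green, blue), "mtx" (3x3 intrinsics, pixels), "D" ([k1, k2, p1, p2, k3] as OpenCV has them; the pictures are not rectified), "R" (3x3) and "t" (3): a world point X has camera coordinates R X + t; the wrist camera has in their place "mount" (4x4, takes a point from camera to tool coordinates, whose origin is the TCP and whose axes are the flange's). Camera axes: x right, y down, z forward; pixel columns grow to the right and rows downward; lengths in mm; the calibration is good to about 2 mm. A picture is of the moment at which its call begins: read the wrist's pose just before it. There is no depth.
- r.sign_off(): hands the job in; it is judged then, once.
The state is a dict: "clock": time; "qpos": joint angles; "qvel": joint speeds; "joint_efforts": joint torques, N m; "eef_pos": TCP position; "tcp_rot": TCP orientation; "contact_force": force on the tool from outside, world axes, zero at the start; "wrist_torque": the same for the moment, N m; "opening": opening from 0.0 (shut) to 1.0 (fully open); "grasp_force": force on a finger pad.
Only numpy, scipy, OpenCV 4.12 (cv2) and the standard library are available. Lean on these libraries where they do the work, as an engineer would, in place of code of your own. Each camera call takes 0.05 s, during which the arm holds its last target. There are 200 camera calls.

## Task

Take the metal tube block with the blue caps out of the blue rack and seat it flat in the shaker's holder, between the two upright end plates, keeping it upright and without dropping it; the rack and the holder leave different sides of it free, so set it down on the bench in between and take it again the other way. Then turn the shaker's black dial clockwise, click by click, to the green mark (the fifth click from off) without going past that click, and let go. Leave the orange-capped block and everything else where it is.

Things in the scene. Friction and masses are not known exactly. Their poses are not given: they have to be found in the camera images.
- block: Bright aluminium block with eight blue-capped tubes, 64 mm (its x) by 44 mm (its y) by 45 mm high, caps 8 mm higher; about 0.32 kg. Origin: centre of its underside, z up. It starts in either of the rack's two bays, its long faces close beside the bay walls, so that only its two end faces (64 mm apart) can be gripped.
- other_block: A second block of the same make and size with orange caps, in the other bay: a bystander, to be left there.
- rack: Blue plastic rack fixed to the bench: base 66 mm (its x) by 124 mm (its y), 6 mm thick; three walls along x, 56 mm long, 6 mm thick, tops 48 mm above the bench, make two bays centred at y = +28 and -28 mm, each 50 mm wide and open at both x ends. The blocks stand on the base. Origin: centre of its underside.
- pad: Thin light-blue bench pad, 150 mm (x) by 120 mm (y), flat on the bench (practically no thickness), clear: the place to set the block down and take it again. Origin: its centre. It lies between rack and shaker.
- shaker: White shaker housing fixed to the bench, 200 mm (its x) by 270 mm (its y), top face 90 mm above the bench. Origin: centre of its underside. On its top: the holder at y = +60 mm and the dial at y = -75 mm.
- holder (a point): Centre of the holder's floor, 94 mm above the bench, axes as the shaker's. The block sits on it, 64 mm side along y, either way round. End plates (50 mm in x, 6 mm thick, 42 mm high) with inner faces at y = +-35 mm, 3 mm clear of its ends; low lips (60 mm in y, 5 mm thick, 5 mm high), inner faces at x = +-25 mm. So only its long faces (44 mm apart) can be gripped there, above the lips.
- dial_grip (a point): On the dial's upright axis, 117 mm above the bench, halfway up its grip bar. Its x axis points along the bar towards the white pointer and turns with the dial. The dial: black disc of 48 mm diameter with a bar on it 44 mm long (x), 14 mm wide (y), from 101 mm to 133 mm above the bench.
- dial (a joint): Dial angle, rad: 0 at off (red mark, a firm stop), growing clockwise seen from above; clicks every 30 degrees (0.5236 rad), the fifth (green mark) at 2.618, end stop at 4.712. A spring detent (0.15 N m at most) pulls it into the nearest click when let go; the crest lies halfway between clicks. It starts at off, first or second click.
- reagent_a: White reagent bottle, 42 mm diameter, 85 mm high, bystander. Origin: centre of its underside.
- reagent_b: White reagent bottle like the other, bystander.
- jar: Clear jar, 64 mm diameter, 60 mm high, bystander. Origin: centre of its underside.
- tip_box: Yellow tip box 120 x 80 x 50 mm, bystander. Origin: centre of its underside.
- spatula: Spatula, 170 mm long, lying on the bench, bystander.
- beaker: Clear beaker, 60 mm diameter, 70 mm high, bystander. Origin: centre of its underside.
Things that resemble listed ones, but are neither listed nor needed, are in the scene too. Leave any pink or yellow look-alike of the block alone.

How it is judged (in metres and radians):
On the way, in this order (a step that is already met when the one before it is completed fails the run):
1. the blue-capped block stands released and seated in the holder while the dial is still at or below its second click (x of block in the frame of holder between -0.006 and 0.006 m and y of block in the frame of holder between -0.006 and 0.006 m and z of block in the frame of holder below 0.003 m and angle between block's own z axis and vertical below 0.06 rad and linear speed of block below 0.03 m/s and contact force between the fingers and block below 0.1 N and value of joint dial below 1.4 rad), for 0.2 s.
2. the dial is at the fifth click, block still seated (x of block in the frame of holder between -0.006 and 0.006 m and y of block in the frame of holder between -0.006 and 0.006 m and z of block in the frame of holder below 0.003 m and angle between block's own z axis and vertical below 0.06 rad and linear speed of block below 0.03 m/s and value of joint dial between 2.468 and 2.768 rad), for 0.2 s.
At the end, for the whole second after the job is handed in: The blue-capped block stands at rest in the holder: origin within 6 mm in x and in y of the holder's centre, underside at most 3 mm above its floor, upright within 0.06 rad, let go; the dial rests let go at the fifth click (2.618 rad +-0.15) (all of step 2 and contact force between the fingers and block below 0.1 N and contact force between the fingers and shaker below 0.1 N); the robot touches nothing.
It fails at once if the dial is turned past the fifth click (more than halfway to the sixth) (value of joint dial above 2.9 rad).
It fails at once if the blue-capped block is dropped (falling free faster than 0.5 m/s) (linear speed of block above 0.5 m/s and contact force between the fingers and block below 0.05 N).
It fails at once if the blue-capped block is tipped more than 0.6 rad (angle between block's own z axis and vertical above 0.6 rad).
It fails at once if the orange-capped block is moved more than 20 mm (distance of other_block from where it was at the start of the episode above 0.02 m).
It fails at once if a bystander is moved more than 30 mm (distance of any of reagent_a, reagent_b, jar, tip_box, spatula, beaker from where it was at the start of the episode above 0.03 m).
It also fails if it takes over 64 s, if anything falls off the work surface, if the arm or the gripper's body presses on something with over 40 N, if the wrist force passes 120 N, or if a joint passes its speed limit or range.

## Working session

There is one attempt and no reset: what is moved stays moved. The work goes in short steps, Python scripts to look and compute and a tool call to move; the robot and the scene stay as the last step left them, time stands still between calls to the robot, and variables do not carry over. Pictures are saved under pics/ and viewed, at most 10 in all, crops included, and the job is handed in when it is done.

Besides the shell and the picture viewer there is one more tool, called after ">>>" as a command line: name --argument value ..., lists and objects as JSON in quotes. play_rows: Moves the arm, as the interface text tells. Its arguments: {"type":"object","properties":{"dp":{"type":"array"},"rot":{"type":"array"},"fingers":{"type":"number"},"grip_force":{"type":"number"}},"required":["dp","rot"]}

```bash
mkdir -p pics; ls; python3 - <<'E'
from rig import telemetry, optics, r
import cv2,numpy as np
print(telemetry.sense())
for n in ["scene","side"]:
    f=optics.grab_frame(n); np.savez(f"pics/{n}.npz",**{k:np.array(v) for k,v in f.items()})
    cv2.imwrite(f"pics/{n}.png",f["color"][:,:,::-1]); print(n,f["mtx"],f["D"],f["R"],f["t"])
E
```

```text
pics
{'clock': 0.0, 'qpos': array([-1.26641404e+00,  3.53665017e-01,  1.63413193e+00, -8.29203341e-06,
        1.15520076e+00, -2.44375283e-03]), 'qvel': array([-0.00021015, -0.00132126,  0.00024566, -0.00200803,  0.00088511,
        0.00088597]), 'joint_efforts': array([-6.84583320e-04, -6.05260348e+01, -3.42070949e+01, -4.70024600e-05,
        9.19270824e-03, -1.44426231e-06]), 'eef_pos': array([ 188.60025244, -595.36535937,  230.55209141]), 'tcp_rot': array([-3.14018759e+00,  4.14786190e-06,  3.06829391e-01]), 'contact_force': array([ 0.31494674,  0.42204615, -0.04169917]), 'wrist_torque': array([0.0069085 , 0.00655389, 0.01203926]), 'grasp_force': 0.0, 'opening': 0.9985460809556135}
scene [[505.82146226   0.         284.61803369]
 [  0.         505.82146226 211.40853947]
 [  0.           0.           1.        ]] [0.0017565 0.        0.        0.        0.       ] [[ 0.30895226  0.95080184  0.02289909]
 [ 0.59687123 -0.17508878 -0.78299978]
 [-0.74046826  0.25557736 -0.62160033]] [-231.01035335 -253.25054236 1870.11760462]
side [[416.21883416   0.         281.92632483]
 [  0.         416.21883416 204.04870575]
 [  0.           0.           1.        ]] [0.0348788 0.        0.        0.        0.       ] [[-0.74083044 -0.67155527  0.01355639]
 [-0.44597827  0.4766916  -0.75754109]
 [ 0.5022685  -0.56725535 -0.65264671]] [440.15236551 295.42847867 840.55899154]
```

View pics/scene.png

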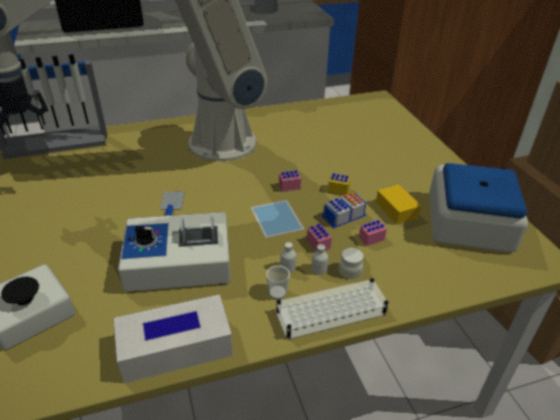

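View pics/side.png

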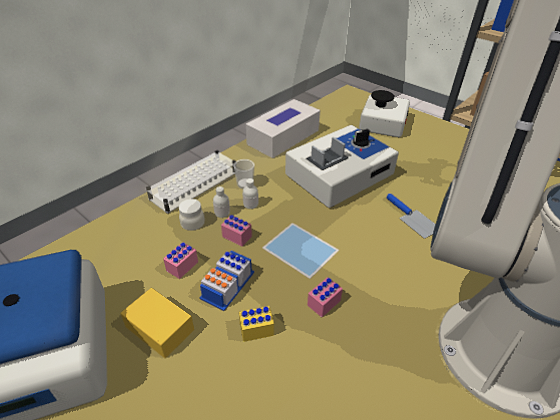

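Scene: the rack is at (345,208), with the blue-capped metal block in the left bay (337,211) and the orange-capped one in the right bay (354,205). The pad is at (277,218), the shaker at (175,250), its dial at (145,236) and its holder at (198,232).
Side: the blue-capped block is at (234,263) and the orange-capped one at (218,283).
Candidates in the scene view: pink blocks at (290,181), (319,237) and (373,232), a yellow one at (340,184), and the metal one in the rack at (337,211). Only the last is metal and in the blue rack, so that is the one. I'll confirm it in a crop.

```bash
cat > h.py <<'E'
import numpy as np,cv2
def load(n):
    d=np.load(f"pics/{n}.npz"); return {k:d[k] for k in d.files}
def ray(f,uv):
    p=cv2.undistortPoints(np.array(uv,float).reshape(-1,1,2),f["mtx"],f["D"])[:,0]
    d=np.c_[p,np.ones(len(p))]@f["R"]; c=-f["R"].T@f["t"]; return c,d
def plane(f,uv,z):
    c,d=ray(f,uv); return c+d*((z-c[2])/d[:,2])[:,None]
def wristcam(f,s):
    from scipy.spatial.transform import Rotation as Ro
    T=np.eye(4);T[:3,:3]=Ro.from_euler('xyz',s["tcp_rot"]).as_matrix();T[:3,3]=s["eef_pos"]
    W=np.linalg.inv(T@np.array(f["mount"])); f["R"]=W[:3,:3];f["t"]=W[:3,3]; return f
def cent(m,amin=8):
    n,l,st,c=cv2.connectedComponentsWithStats(m.astype(np.uint8)); i=[k for k in range(1,n) if st[k,4]>=amin]
    return c[i],st[i]
E
python3 - <<'E'
import cv2,numpy as np
a=cv2.imread("pics/side.png");b=cv2.imread("pics/scene.png")
z=lambda i,x,y,w,h:cv2.resize(i[y:y+h,x:x+w],(400,300),interpolation=cv2.INTER_CUBIC)
cv2.imwrite("pics/crop.png",np.vstack([np.hstack([z(a,180,235,100,75),z(a,280,110,140,105)]),np.hstack([z(b,310,185,80,60),z(b,115,205,120,90)])]))
E
```

```text
(no output)
```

View pics/crop.png

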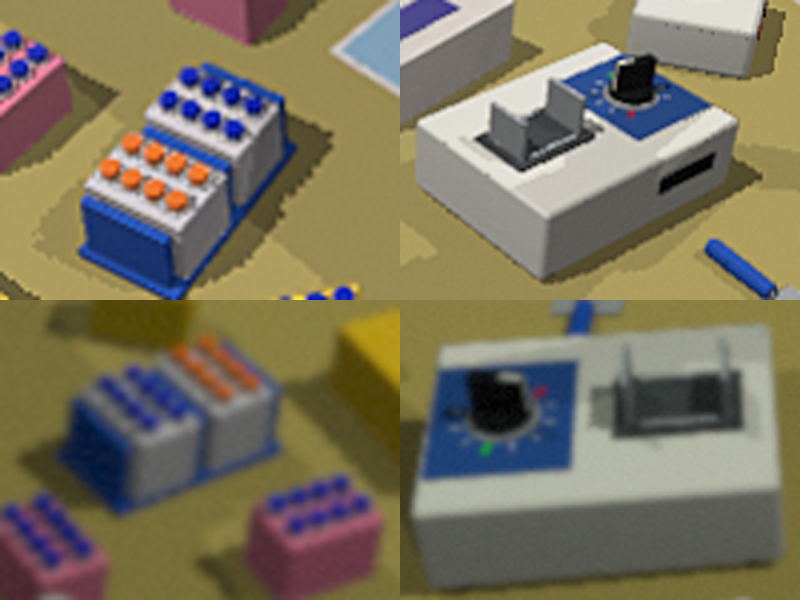

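The crop confirms it: the top-left panel shows the metal blue-capped block in the rack's bay, beside the orange one. The shaker's top and dial are clear in the right-hand panels.

```bash
python3 - <<'E'
from h import *
s=load("side");w=load("scene")
caps=np.array([(190,76),(217,87),(235,97),(256,105),(169,100),(191,111),(212,121),(235,130)])/4+[180,235]
P=plane(s,caps,57); c=P.mean(0); d=(P[3]-P[0]+P[7]-P[4]); print("block",c.round(1),"long dir deg",np.degrees(np.arctan2(d[1],d[0])),np.linalg.norm(d)/2)
q=np.array([(417,120),(610,45),(737,120),(545,215)])*.35+[280,110]
T=plane(s,q,90);print("shaker top",T.round(),T.mean(0).round(1))
q2=np.array([(415,492),(442,345),(770,325),(780,475)],float);q2=(q2-[400,300])*.3+[115,205]
T=plane(w,q2,90);print("shaker top scene",T.round(),T.mean(0).round(1))
for e in (T[1]-T[0],T[2]-T[1]): print(np.degrees(np.arctan2(e[1],e[0])),np.linalg.norm(e))
oc=np.array([(132,143),(154,152),(178,160),(200,174),(110,168),(132,178),(154,188),(176,200)])/4+[180,235]
print("orange",plane(s,oc,57).mean(0).round(1))
for n,f in(("side",s),("scene",w)):
    hsv=cv2.cvtColor(f["color"],cv2.COLOR_RGB2HSV); m=cv2.inRange(hsv,(90,40,120),(110,160,255))>0
    cc,st=cent(m,150); print(n,[(x.round(1),plane(f,[x],0)[0].round(),k[4]) for x,k in zip(cc,st)])
bc=lambda f,uv,z:plane(f,uv,z).round()
print("bystanders side base", bc(s,[(192,224),(221,213),(250,205),(245,180),(410,215),(158,345),(325,310),(236,243),(181,273),(257,335)],0).tolist())
E
```

```text
block [530.2 234.5  57. ] long dir deg -166.7029572417555 44.49719022533459
shaker top [[ 405. -416.   90.]
 [ 320. -701.   90.]
 [ 168. -638.   90.]
 [ 244. -352.   90.]] [ 284.4 -526.8   90. ]
shaker top scene [[ 638. -393.   90.]
 [ 469. -360.   90.]
 [ 518.  -99.   90.]
 [ 697. -132.   90.]] [ 580.4 -245.9   90. ]
169.18102181358182 171.79542507677886
79.2817443532858 266.1043825481991
orange [518.2 288.4  57. ]
side [(array([300.5, 249.4]), array([475.,  63.,   0.]), np.int32(1769))]
scene [(array([276.5, 218.1]), array([477.,  62.,   0.]), np.int32(1014))]
bystanders side base [[745.0, 189.0, 0.0], [722.0, 107.0, 0.0], [688.0, 30.0, 0.0], [782.0, -41.0, 0.0], [338.0, -241.0, 0.0], [516.0, 456.0, 0.0], [320.0, 163.0, 0.0], [609.0, 157.0, 0.0], [632.0, 312.0, 0.0], [385.0, 307.0, 0.0]]
```

```bash
python3 - <<'E'
from h import *
from rig import optics,telemetry
s=load("side")
q=np.array([(17,120),(210,45),(337,120),(145,215)])*.35+[280,110]
T=plane(s,q,90);print("shaker top",T.round(),T.mean(0).round(1))
for a,b in((0,3),(1,2),(0,1),(3,2)):
    e=T[b]-T[a];print(np.degrees(np.arctan2(e[1],e[0])),np.linalg.norm(e))
q=np.array([(633,75),(631,113),(540,125)])-[400,0]; print("dial,red,holder",[plane(s,[x*.35+[280,110]],z)[0].round() for x,z in zip(q,(133,90,94))])
f=optics.grab_frame("wrist");print(f["mtx"],f["D"],f["mount"])
E
```

```text
shaker top [[ 704. -136.   90.]
 [ 646. -396.   90.]
 [ 465. -361.   90.]
 [ 513. -100.   90.]] [ 582.1 -248.4   90. ]
169.2907302659439 193.72453303666126
168.94533108936318 184.82160179139802
-102.40426148509515 265.86258179380224
-100.48358532509722 264.63414331333536
dial,red,holder [array([ 557., -298.,  133.]), array([ 552., -297.,   90.]), array([ 603., -210.,   94.])]
[[293.65779926   0.         275.70780924]
 [  0.         293.65779926 211.08849066]
 [  0.           0.           1.        ]] [-0.02032068  0.          0.          0.          0.        ] [[ 6.37986811e-05 -9.63617861e-01 -2.67283771e-01  6.81123884e+01]
 [ 9.99999950e-01 -2.10262775e-05  3.14497114e-04  7.48730115e-01]
 [-3.08675019e-04 -2.67283778e-01  9.63617812e-01 -1.42805942e+02]
 [ 0.00000000e+00  0.00000000e+00  0.00000000e+00  1.00000000e+00]]
```

```bash
cat > plan.py <<'E'
import sys,numpy as np
from math import *
# usage: plan(start or None, [(x,y,z,yawdeg),...]) prints per-call shifts
def plan(wps,start=None):
    if start is None:
        from rig import telemetry
        s=telemetry.sense(); start=(*s["eef_pos"],degrees(s["tcp_rot"][2]))
    c=np.array(start,float); print("start",c.round(2))
    for w in wps:
        w=np.array(w,float); d=w-c; d[3]=(d[3]+180)%360-180
        n=max(1,ceil(max(np.linalg.norm(d[:3])/195,abs(d[3])/34)))
        for k in range(n):
            y=radians(c[3]); e=d/n
            print(f"  dp [{(cos(y)*e[0]+sin(y)*e[1])/40:.3f}, {(sin(y)*e[0]-cos(y)*e[1])/40:.3f}, {-e[2]/40:.3f}] rz {-e[3]/6:.3f}")
            c=c+e
        print(" ->",w)
E
python3 -c "
from plan import *
plan([(580,-247,260,79.5)])"
```

```text
start [ 188.65 -595.46  230.7    17.58]
  dp [3.986, -1.783, -0.244] rz -3.440
  dp [4.359, -0.264, -0.244] rz -3.440
  dp [4.172, 1.290, -0.244] rz -3.440
 -> [ 580.  -247.   260.    79.5]
```

>>> play_rows --dp '[[4, -1.8, -0.25], [4, -1.8, -0.25], [4, -1.8, -0.25], [4, -1.8, -0.25], [4, -1.8, -0.25]]' --rot '[[0, 0, -3.44], [0, 0, -3.44], [0, 0, -3.44], [0, 0, -3.44], [0, 0, -3.44]]'

```text
clock: 0.57
eef_pos: [322.9, -475.2, 241.4]
tcp_rot: [-3.141, -0.002, 0.67]
contact_force: [0.7, -0.5, 0.9]
opening: 1.0
grasp_force: 0.0
```

>>> play_rows --dp '[[4.35, -0.25, -0.25], [4.35, -0.25, -0.25], [4.35, -0.25, -0.25], [4.35, -0.25, -0.25], [4.35, -0.25, -0.25]]' --rot '[[0, 0, -3.44], [0, 0, -3.44], [0, 0, -3.44], [0, 0, -3.44], [0, 0, -3.44]]'

```text
clock: 0.98
eef_pos: [453.8, -359.9, 251.6]
tcp_rot: [3.14, -0.002, 1.03]
contact_force: [-0.1, 0.6, 0.0]
opening: 1.0
grasp_force: 0.0
```

>>> play_rows --dp '[[4.15, 1.3, -0.25], [4.15, 1.3, -0.25], [4.15, 1.3, -0.25], [4.15, 1.3, -0.25], [4.15, 1.3, -0.25]]' --rot '[[0, 0, -3.44], [0, 0, -3.44], [0, 0, -3.44], [0, 0, -3.44], [0, 0, -3.44]]'

```text
clock: 1.4
eef_pos: [584.3, -244.7, 261.5]
tcp_rot: [3.14, -0.001, 1.39]
contact_force: [-0.1, -1.0, 0.1]
opening: 0.997
grasp_force: 0.0
```

```bash
python3 - <<'E'
from h import *
from rig import optics,telemetry
s=telemetry.sense();f=wristcam(optics.grab_frame("wrist"),s);np.savez("pics/w1.npz",**{k:np.array(v) for k,v in f.items()})
cv2.imwrite("pics/w1.png",f["color"][:,:,::-1]);print(s["clock"],s["eef_pos"],s["tcp_rot"])
E
```

```text
1.4 [ 584.32267241 -244.70597984  261.45864872] [ 3.13953489e+00 -1.44711823e-03  1.39009640e+00]
```

View pics/w1.png

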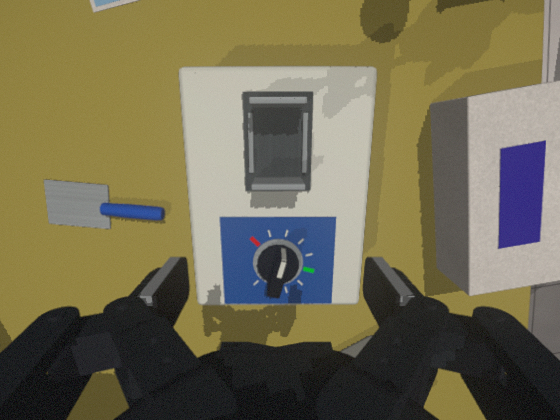

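The wrist view shows the shaker with the holder at (278,141) and the dial at (279,262). The red mark is at (254,241) and the green at (309,270), and the bar points up to about (285,248), which is around the second click. Next I measure the edges.

```bash
python3 - <<'E'
from h import *
f=load("w1");im=f["color"]
hsv=cv2.cvtColor(im,cv2.COLOR_RGB2HSV)
# white housing top + panel + holder region
m=((hsv[...,1]<45)&(hsv[...,2]>130)).astype(np.uint8)
b=(cv2.inRange(hsv,(100,120,60),(125,255,255))>0)
m[:, :165]=0; m[:,400:]=0; m[310:]=0;m[:60]=0
m=cv2.morphologyEx(m,cv2.MORPH_OPEN,np.ones((3,3)))
ys,xs=np.nonzero(m); 
def edge(rows,side):
    return np.array([[ (np.nonzero(m[y])[0][0]-.5 if side<0 else np.nonzero(m[y])[0][-1]+.5),y] for y in rows if m[y].any()])
L=edge(range(90,230,4),-1);R=edge(range(90,230,4),1)
def colm(cols): return np.array([[x,np.nonzero(m[:,x])[0][0]-.5] for x in cols])
T=colm(range(200,355,4))
out={}
for n,p in(("L",L),("R",R),("T",T)):
    P=plane(f,p,90)[:,:2]; c=np.median(P,0); vx,vy,_,_=cv2.fitLine(P.astype(np.float32),cv2.DIST_HUBER,0,.01,.01).ravel()
    out[n]=(c,(vx,vy)); print(n,c.round(1),np.degrees(np.arctan2(vy,vx)).round(2))
# blue panel
n,l,st,c=cv2.connectedComponentsWithStats(b[200:310,190:360].astype(np.uint8));i=1+np.argmax(st[1:,4])
pts=cv2.minAreaRect(np.argwhere(l==i)[:,::-1].astype(np.float32)+np.float32([190,200]));bp=plane(f,cv2.boxPoints(pts),90)
print("panel",pts,bp.round(1),bp.mean(0).round(1))
z=cv2.resize(im[85:300,215:345],None,fx=3.9,fy=2.79,interpolation=cv2.INTER_CUBIC) if 0 else cv2.resize(im[85:300,215:345],None,fx=2.79,fy=2.79,interpolation=cv2.INTER_CUBIC)
cv2.imwrite("pics/w1c.png",z[:,:,::-1])
E
```

```text
L [ 498.4 -189.8] 79.58
R [ 690.3 -224.9] 79.81
T [ 608.8 -118.7] -9.86
panel ((277.5, 259.5), (85.0, 113.0), 90.0) [[ 520.6 -260.1   90. ]
 [ 644.8 -282.9   90. ]
 [ 631.2 -390.3   90. ]
 [ 495.8 -365.4   90. ]] [ 573.1 -324.7   90. ]
```

View pics/w1c.png

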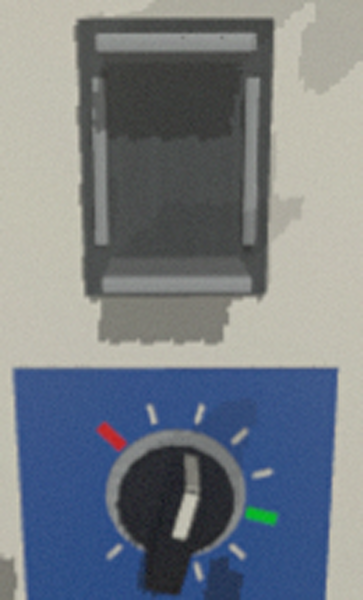

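```bash
python3 - <<'E'
from h import *
f=load("w1")
g=lambda L,z:plane(f,np.array(L)/2.79+[215,85]-.0,z)[:,:2]
up=g([(96,33),(257,33),(257,51),(96,51)],136);lo=g([(102,277),(251,277),(252,292),(102,292)],136)
print("plates",up.mean(0),lo.mean(0),"mid",(up.mean(0)+lo.mean(0))/2, np.linalg.norm(up.mean(0)-lo.mean(0)))
li=g([(107,78),(107,245)],99).mean(0);ri=g([(245,78),(244,245)],99).mean(0);print("lips",li,ri,(li+ri)/2,np.linalg.norm(li-ri))
d=up.mean(0)-lo.mean(0);print("ydir",np.degrees(np.arctan2(*d[::-1])))
D=g([(175,498)],98)[0];print("disc",D)
ang=lambda v:np.degrees(np.arctan2(v[1],v[0]))
c=g([(175,498)],98)[0]
red,gr=g([(111,437),(261,517)],90);print("red,green",ang(red-c),ang(gr-c))
p=g([(192,490),(180,540)],133);print("ptr",p,ang(p[0]-p[1]))
b=g([(192,490),(165,595)],133);print("bar mid",b.mean(0),ang(b[0]-b[1]),np.linalg.norm(b[0]-b[1]))
E
python3 -c "
from plan import *
plan([(508,150,260,103),(508,230,260,103)])"
```

```text
plates [ 604.07433235 -154.73333013] [ 590.67570292 -229.50717974] mid [ 597.37501763 -192.12025494] 75.96480669554556
lips [ 572.77612504 -187.96179953] [ 622.02149905 -196.95755894] [ 597.39881205 -192.45967924] 50.06026916817116
ydir 79.84105749823111
disc [ 573.42737434 -323.57693021]
red,green 127.75131651805474 -29.516643536950692
ptr [[ 582.68378281 -305.04703784]
 [ 574.90110597 -323.9657874 ]] 67.63902063652729
bar mid [ 574.00841132 -325.27276809] 66.78417705917136 44.015553367165325
start [ 583.28 -245.53  261.14   79.66]
  dp [3.130, -1.209, 0.010] rz -1.297
  dp [3.265, -0.774, 0.010] rz -1.297
  dp [3.340, -0.325, 0.010] rz -1.297
 -> [508. 150. 260. 103.]
  dp [1.949, 0.450, -0.000] rz -0.000
 -> [508. 230. 260. 103.]
```

```bash
python3 -c "
from plan import *
plan([(530,232,230,103)])"
```

```text
start [ 583.28 -245.53  261.14   79.66]
  dp [3.835, -1.151, 0.260] rz -1.297
  dp [3.956, -0.622, 0.260] rz -1.297
  dp [4.003, -0.080, 0.260] rz -1.297
 -> [530. 232. 230. 103.]
```

>>> play_rows --dp '[[3.85, -1.15, 0.26], [3.85, -1.15, 0.26], [3.85, -1.15, 0.26], [3.85, -1.15, 0.26], [3.85, -1.15, 0.26]]' --rot '[[0, 0, -1.3], [0, 0, -1.3], [0, 0, -1.3], [0, 0, -1.3], [0, 0, -1.3]]'

```text
clock: 1.87
eef_pos: [561.1, -84.5, 250.1]
tcp_rot: [-3.139, -0.002, 1.525]
contact_force: [1.5, -0.9, -0.5]
opening: 0.999
grasp_force: 0.0
```

>>> play_rows --dp '[[3.95, -0.6, 0.26], [3.95, -0.6, 0.26], [3.95, -0.6, 0.26], [3.95, -0.6, 0.26], [3.95, -0.6, 0.26]]' --rot '[[0, 0, -1.3], [0, 0, -1.3], [0, 0, -1.3], [0, 0, -1.3], [0, 0, -1.3]]'

```text
clock: 2.28
eef_pos: [545.4, 74.0, 239.9]
tcp_rot: [-3.14, -0.001, 1.661]
contact_force: [-1.0, -1.2, -0.9]
opening: 1.002
grasp_force: 0.0
```

>>> play_rows --dp '[[4, -0.1, 0.26], [4, -0.1, 0.26], [4, -0.1, 0.26], [4, -0.1, 0.26], [4, -0.1, 0.26]]' --rot '[[0, 0, -1.3], [0, 0, -1.3], [0, 0, -1.3], [0, 0, -1.3], [0, 0, -1.3]]'

```text
clock: 2.7
eef_pos: [527.9, 233.1, 229.5]
tcp_rot: [-3.141, -0.001, 1.798]
contact_force: [-0.1, 0.3, -1.3]
opening: 1.0
grasp_force: 0.0
```

```bash
cat > caps.py <<'E'
from h import *
from rig import optics,telemetry
def caps(name,ztop,crop=None):
    s=telemetry.sense();f=wristcam(optics.grab_frame("wrist"),s);np.savez(f"pics/{name}.npz",**{k:np.array(v) for k,v in f.items()})
    cv2.imwrite(f"pics/{name}.png",f["color"][:,:,::-1]);print(s["clock"],s["eef_pos"].round(1),np.degrees(s["tcp_rot"]).round(2),s["contact_force"].round(1))
    hsv=cv2.cvtColor(f["color"],cv2.COLOR_RGB2HSV);m=cv2.inRange(hsv,(112,120,60),(130,255,255))
    c,st=cent(m>0,25)
    for a,k in zip(c,st): print(a.round(1),k[4],plane(f,[a],ztop)[0].round(1))
E
python3 -c "
from caps import *
caps('w2',58)"
```

```text
2.7 [527.9 233.1 229.5] [-1.7999e+02 -8.0000e-02  1.0299e+02] [-0.1  0.3 -1.3]
[172.1  81.4] 91 [402.3 321.   58. ]
[162.6  91.7] 89 [394.3 309.2  58. ]
[186.5  96.6] 85 [418.5 310.   58. ]
[153.4 101.8] 88 [386.4 297.6  58. ]
[177.  106.6] 86 [410.5 298.3  58. ]
[144.3 111.8] 86 [378.4 286.   58. ]
[271.7 114. ] 149 [505.9 312.8  58. ]
[167.6 116.6] 87 [402.4 286.6  58. ]
[301.8 116. ] 27 [536.2 317.8  58. ]
[158.6 126.4] 84 [394.6 274.8  58. ]
[389.4 139. ] 85 [631.1 316.4  58. ]
[407.7 140.6] 81 [650.4 319.3  58. ]
[386.8 152.8] 80 [633.  302.2  58. ]
[405.2 154.2] 83 [652.6 305.3  58. ]
[275.1 166.6] 165 [521.3 261.4  58. ]
[300.6 165.1] 25 [547.4 269.1  58. ]
[384.5 166.1] 75 [635.1 288.4  58. ]
[402.4 167.8] 74 [654.5 291.   58. ]
[382.2 179.4] 76 [637.2 274.1  58. ]
[399.8 180.8] 76 [656.4 277.   58. ]
[260.2 184.6] 75 [509.9 238.9  58. ]
[273.6 184.5] 73 [524.  242.2  58. ]
[287.  184.4] 73 [538.2 245.5  58. ]
[300.3 184.3] 73 [552.2 248.9  58. ]
[260.7 202.3] 73 [514.6 219.6  58. ]
[273.6 202.4] 71 [528.5 222.7  58. ]
[286.8 202.2] 68 [542.6 226.2  58. ]
[299.9 202.1] 71 [556.6 229.6  58. ]
[ 89.7 203.8] 77 [329.5 175.2  58. ]
[107.1 208.5] 79 [349.  174.2  58. ]
[ 88.1 215.5] 77 [328.5 161.1  58. ]
[105.4 220. ] 74 [348.1 160.2  58. ]
[ 86.7 227. ] 75 [327.7 146.9  58. ]
[103.8 231.8] 73 [347.3 145.6  58. ]
[ 85.4 238.1] 73 [326.9 133.   58. ]
[102.3 242.9] 74 [346.6 131.5  58. ]
[318.2 274.5] 57 [599.5 149.   58. ]
[330.1 275. ] 62 [613.4 151.5  58. ]
[342.  275.6] 62 [627.4 154.   58. ]
[353.9 276.2] 63 [641.4 156.4  58. ]
[316.6 289.1] 62 [602.7 129.9  58. ]
[328.4 289.6] 56 [616.7 132.4  58. ]
[340.1 290.3] 59 [630.7 134.6  58. ]
[351.8 290.8] 60 [644.7 137.1  58. ]
```

View pics/w2.png

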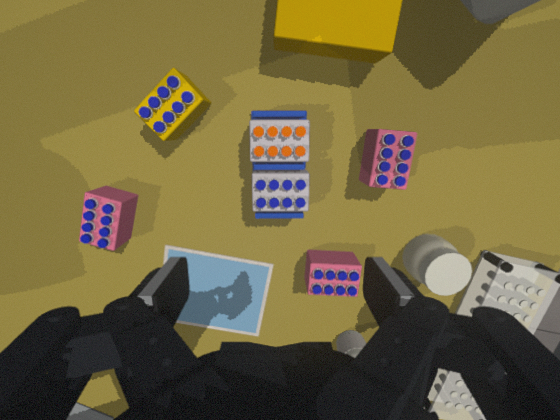

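The wrist view shows the blue-capped block in the rack at (280,193), the orange-capped one at (279,141), and the pad at (215,290). The block's centre works out to about (532.5, 234.3) with its long axis at 13.3°.

```bash
python3 -c "
from plan import *
plan([(532.5,234.3,120,103.3),(532.5,234.3,10,103.3)])"
```

```text
start [528.21 230.62 229.56 103.03]
  dp [0.065, 0.125, 2.739] rz -0.046
 -> [532.5 234.3 120.  103.3]
  dp [0.000, 0.000, 2.750] rz -0.000
 -> [532.5 234.3  10.  103.3]
```

>>> play_rows --dp '[[0.07, 0.12, 0.6], [0.07, 0.12, 1.2], [0.07, 0.12, 1.8], [0.07, 0.12, 2.4], [0.07, 0.12, 2.4]]' --rot '[[0, 0, -0.05], [0, 0, -0.05], [0, 0, -0.05], [0, 0, -0.05], [0, 0, -0.05]]'

```text
clock: 3.17
eef_pos: [530.3, 229.9, 129.8]
tcp_rot: [-3.134, 0.002, 1.799]
contact_force: [-0.4, -0.6, 0.2]
opening: 1.002
grasp_force: 0.0
```

```bash
python3 -c "
from rig import optics
optics.grab_frame('wrist')
from caps import *
caps('w3',58)
from plan import *
plan([(532.5,234.3,10,103.3)])"
```

```text
3.2167 [531.3 230.6 132.1] [-1.7971e+02  9.0000e-02  1.0309e+02] [-0.4 -0.4  0.6]
[121.4  53.7] 219 [403.5 320.8  58. ]
[108.3  68.9] 218 [395.6 309.3  58. ]
[143.   76.1] 216 [419.5 310.   58. ]
[95.6 84.1] 209 [387.7 297.7  58. ]
[129.8  91.1] 202 [411.6 298.3  58. ]
[83.2 98.6] 209 [379.7 286.1  58. ]
[117.  105.7] 200 [403.7 286.7  58. ]
[275.4 102.5] 382 [512.  313.5  58. ]
[104.5 119.8] 192 [395.8 275.1  58. ]
[436.  138.6] 181 [630.1 316.2  58. ]
[462.4 141.1] 186 [649.5 319.   58. ]
[431.7 158.2] 180 [632.1 302.3  58. ]
[457.2 160.5] 183 [651.1 305.1  58. ]
[281.5 176.8] 337 [528.1 263.8  58. ]
[427.5 177.1] 171 [634.1 288.4  58. ]
[452.8 179.3] 175 [653.3 291.3  58. ]
[423.3 195.7] 156 [636.1 274.4  58. ]
[448.3 197.7] 157 [655.3 277.3  58. ]
[250.6 202.9] 159 [509.9 239.   58. ]
[269.6 202.9] 160 [524.  242.3  58. ]
[288.5 202.9] 156 [538.  245.6  58. ]
[307.7 202.9] 154 [552.1 248.9  58. ]
[251.3 227.7] 152 [514.4 219.7  58. ]
[269.8 227.8] 155 [528.5 222.9  58. ]
[288.3 227.7] 150 [542.6 226.3  58. ]
[306.9 227.8] 148 [556.7 229.5  58. ]
[ 15.8 227.6] 180 [331.6 176.6  58. ]
[ 39.9 234.2] 174 [351.  175.5  58. ]
[ 14.9 243.3] 178 [330.8 162.7  58. ]
[255.2 240.6] 37 [519.7 209.8  58. ]
[288.  240.6] 55 [544.9 215.7  58. ]
[ 38.5 249.9] 164 [350.  161.4  58. ]
[ 14.1 258.5] 170 [329.9 148.7  58. ]
[ 37. 272.] 321 [348.8 140.8  58. ]
[ 13.4 273.3] 163 [329.  134.7  58. ]
[330.8 322.7] 126 [598.7 150.7  58. ]
[346.8 323.4] 131 [612.4 153.2  58. ]
[363.  324.2] 133 [626.2 155.6  58. ]
[375.8 325.5] 44 [637.4 156.8  58. ]
[329.1 339.8] 82 [602.1 133.5  58. ]
[344.2 342.2] 129 [615.8 134.2  58. ]
[359.9 342.8] 124 [629.5 136.6  58. ]
start [532.53 231.5  133.89 103.11]
  dp [0.068, 0.015, 3.097] rz -0.032
 -> [532.5 234.3  10.  103.3]
```

>>> play_rows --dp '[[0.07, 0.03, 0.8], [0.07, 0.03, 1.6], [0.07, 0.03, 2.3], [0.07, 0.03, 2.9], [0.07, 0.03, 3.1]]' --rot '[[0, 0, -0.03], [0, 0, -0.03], [0, 0, -0.03], [0, 0, -0.03], [0, 0, -0.03]]'

```text
clock: 3.68
eef_pos: [532.8, 235.3, 8.8]
tcp_rot: [-3.14, 0.001, 1.804]
contact_force: [-0.6, 0.0, 0.0]
opening: 0.997
grasp_force: 0.0
```

>>> play_rows --dp '[[0, 0, 0], [0, 0, 0], [0, 0, 0], [0, 0, 0], [0, 0, 0]]' --rot '[[0, 0, 0], [0, 0, 0], [0, 0, 0], [0, 0, 0], [0, 0, 0]]' --fingers 0.6 --grip_force 50

```text
clock: 4.1
eef_pos: [534.3, 236.8, 11.8]
tcp_rot: [3.139, -0.0, 1.804]
contact_force: [-0.6, -1.1, 7.8]
opening: 0.743
grasp_force: 57.3
```

>>> play_rows --dp '[[0, 0, 0], [0, 0, 0], [0, 0, 0], [0, 0, 0], [0, 0, 0]]' --rot '[[0, 0, 0], [0, 0, 0], [0, 0, 0], [0, 0, 0], [0, 0, 0]]' --fingers 0.6

```text
clock: 4.52
eef_pos: [534.3, 236.8, 11.8]
tcp_rot: [3.139, -0.0, 1.804]
contact_force: [-0.3, -1.9, 8.2]
opening: 0.743
grasp_force: 57.4
```

```bash
python3 -c "
from plan import *
plan([(534.3,236.8,111.8,103.3),(475,63,110,143),(475,63,12,143)],(534.3,236.8,11.8,103.36))"
```

```text
start [534.3  236.8   11.8  103.36]
  dp [0.000, 0.000, -2.500] rz 0.010
 -> [534.3 236.8 111.8 103.3]
  dp [-1.944, -1.221, 0.022] rz -3.308
  dp [-1.414, -1.809, 0.022] rz -3.308
 -> [475.  63. 110. 143.]
  dp [0.000, 0.000, 2.450] rz -0.000
 -> [475.  63.  12. 143.]
```

>>> play_rows --dp '[[0, 0, -0.3], [0, 0, -0.8], [0, 0, -1.5], [0, 0, -2.2], [0, 0, -2.5]]' --rot '[[0, 0, 0], [0, 0, 0], [0, 0, 0], [0, 0, 0], [0, 0, 0]]'

```text
clock: 4.93
eef_pos: [534.6, 237.2, 114.3]
tcp_rot: [3.137, -0.001, 1.804]
contact_force: [0.3, 0.6, -2.5]
opening: 0.742
grasp_force: 56.5
```

>>> play_rows --dp '[[-0.2, -0.15, 0], [-0.6, -0.35, 0], [-1, -0.6, 0], [-1.5, -0.9, 0], [-1.95, -1.2, 0]]' --rot '[[0, 0, -0.3], [0, 0, -1], [0, 0, -1.8], [0, 0, -2.6], [0, 0, -3.3]]'

```text
clock: 5.35
eef_pos: [503.8, 148.6, 110.2]
tcp_rot: [-3.142, 0.0, 2.155]
contact_force: [-0.3, 0.0, -2.3]
opening: 0.747
grasp_force: 56.3
```

>>> play_rows --dp '[[-0.4, -0.5, 0], [-0.8, -0.9, 0], [-1.1, -1.3, 0], [-1.3, -1.6, 0], [-1.4, -1.8, 0]]' --rot '[[0, 0, -0.9], [0, 0, -1.7], [0, 0, -2.4], [0, 0, -3], [0, 0, -3.3]]'

```text
clock: 5.77
eef_pos: [473.9, 61.7, 110.2]
tcp_rot: [-3.141, -0.0, 2.498]
contact_force: [0.8, -0.6, -3.2]
opening: 0.742
grasp_force: 56.2
```

>>> play_rows --dp '[[0, 0, 0.2], [0, 0, 0.7], [0, 0, 1.3], [0, 0, 1.9], [0, 0, 2.3]]' --rot '[[0, 0, 0], [0, 0, 0], [0, 0, 0], [0, 0, 0], [0, 0, 0]]'

```text
clock: 6.18
eef_pos: [474.2, 63.5, 16.1]
tcp_rot: [-3.141, -0.001, 2.494]
contact_force: [-0.4, -1.1, -2.4]
opening: 0.745
grasp_force: 56.2
```

>>> play_rows --dp '[[0, 0, 0.1], [0, 0, 0.15], [0, 0, 0.2], [0, 0, 0.2], [0, 0, 0.2]]' --rot '[[0, 0, 0], [0, 0, 0], [0, 0, 0], [0, 0, 0], [0, 0, 0]]'

```text
clock: 6.6
eef_pos: [475.6, 63.3, 10.9]
tcp_rot: [3.14, 0.001, 2.495]
contact_force: [-0.0, -0.4, -2.6]
opening: 0.745
grasp_force: 56.1
```

>>> play_rows --dp '[[0, 0, 0.04], [0, 0, 0.08], [0, 0, 0.11], [0, 0, 0.11], [0, 0, 0.11]]' --rot '[[0, 0, 0], [0, 0, 0], [0, 0, 0], [0, 0, 0], [0, 0, 0]]'

```text
clock: 7.02
eef_pos: [475.1, 63.1, 5.8]
tcp_rot: [3.141, 0.0, 2.495]
contact_force: [-0.0, 0.5, -1.7]
opening: 0.746
grasp_force: 56.3
```

>>> play_rows --dp '[[0, 0, 0.03], [0, 0, 0.05], [0, 0, 0.05], [0, 0, 0.05]]' --rot '[[0, 0, 0], [0, 0, 0], [0, 0, 0], [0, 0, 0]]'

```text
clock: 7.35
eef_pos: [475.1, 63.2, 5.7]
tcp_rot: [3.141, 0.0, 2.495]
contact_force: [-8.7, -0.7, 35.0]
opening: 0.744
grasp_force: 60.7
```

>>> play_rows --dp '[[0, 0, -0.04], [0, 0, -0.04], [0, 0, -0.04], [0, 0, -0.04], [0, 0, -0.04]]' --rot '[[0, 0, 0], [0, 0, 0], [0, 0, 0], [0, 0, 0], [0, 0, 0]]'

```text
clock: 7.77
eef_pos: [475.2, 63.2, 5.8]
tcp_rot: [3.141, 0.0, 2.495]
contact_force: [-2.2, -0.3, 11.9]
opening: 0.742
grasp_force: 58.1
```

>>> play_rows --dp '[[0, 0, 0], [0, 0, 0], [0, 0, 0], [0, 0, 0], [0, 0, 0]]' --rot '[[0, 0, 0], [0, 0, 0], [0, 0, 0], [0, 0, 0], [0, 0, 0]]' --fingers 1.0

```text
clock: 8.18
eef_pos: [474.8, 63.1, 5.1]
tcp_rot: [-3.141, -0.0, 2.495]
contact_force: [0.1, 0.3, -0.0]
opening: 1.003
grasp_force: 0.0
```

>>> play_rows --dp '[[0, 0, -0.4], [0, 0, -1], [0, 0, -1.8], [0, 0, -2.5], [0, 0, -3]]' --rot '[[0, 0, 0], [0, 0, 0], [0, 0, 0], [0, 0, 0], [0, 0, 0]]'

```text
clock: 8.6
eef_pos: [475.4, 63.2, 127.5]
tcp_rot: [3.14, 0.001, 2.495]
contact_force: [1.0, 0.7, 0.9]
opening: 0.999
grasp_force: 0.0
```

>>> play_rows --dp '[[0, 0, 0], [0, 0, 0], [0, 0, 0], [0, 0, 0], [0, 0, 0]]' --rot '[[0, 0, 1], [0, 0, 2], [0, 0, 3], [0, 0, 4], [0, 0, 5]]'

```text
clock: 9.02
eef_pos: [474.7, 63.1, 125.3]
tcp_rot: [-3.142, -0.0, 1.967]
contact_force: [0.4, 0.1, 0.6]
opening: 0.999
grasp_force: 0.0
```

>>> play_rows --dp '[[0, 0, 0], [0, 0, 0], [0, 0, 0], [0, 0, 0], [0, 0, 0]]' --rot '[[0, 0, 1], [0, 0, 2], [0, 0, 3], [0, 0, 4], [0, 0, 5]]'

```text
clock: 9.43
eef_pos: [474.7, 63.1, 125.1]
tcp_rot: [-3.141, 0.0, 1.443]
contact_force: [-0.3, 0.2, 0.6]
opening: 0.999
grasp_force: 0.0
```

>>> play_rows --dp '[[0, 0, 0], [0, 0, 0], [0, 0, 0], [0, 0, 0], [0, 0, 0]]' --rot '[[0, 0, 1], [0, 0, 2], [0, 0, 3], [0, 0, 4], [0, 0, 5]]'

```text
clock: 9.85
eef_pos: [474.7, 63.1, 125.1]
tcp_rot: [-3.141, 0.0, 0.919]
contact_force: [0.3, 0.3, -0.6]
opening: 0.999
grasp_force: 0.0
```

>>> play_rows --dp '[[0, 0, 0], [0, 0, 0]]' --rot '[[0, 0, 0], [0, 0, 0]]'

```text
clock: 10.02
eef_pos: [474.8, 63.1, 125.2]
tcp_rot: [-3.141, 0.0, 0.928]
contact_force: [-0.3, -0.0, 0.3]
opening: 0.999
grasp_force: 0.0
```

```bash
python3 -c "
from caps import *
caps('w4',52)"
```

```text
10.0167 [474.8  63.1 125.2] [-1.7999e+02  1.0000e-02  5.3160e+01] [-0.3 -0.   0.3]
[221.9  23.8] 560 [528.1 191.4  52. ]
[368.9   1.2] 38 [612.2 145.   52. ]
[406.7   3.6] 134 [631.2 129.3  52. ]
[353.8  11.2] 266 [601.2 146.   52. ]
[390.7  17.1] 264 [618.7 128.8  52. ]
[374.4  35. ] 255 [604.5 126.2  52. ]
[ 0.8 55.4] 26 [396.4 268.7  52. ]
[264.6 192.6] 162 [482.   85.2  52. ]
[291.1 192.9] 167 [497.8  73.1  52. ]
[ 57.1 208.8] 184 [346.4 171.2  52. ]
[264.7 211.2] 159 [473.3  73.7  52. ]
[290.7 211.4] 161 [489.1  61.7  52. ]
[ 39.3 222.3] 192 [326.7 172.3  52. ]
[ 70.1 223.7] 185 [345.5 156.7  52. ]
[264.8 229. ] 152 [464.7  62.3  52. ]
[290.4 229.1] 154 [480.5  50.3  52. ]
[ 52.1 236.9] 182 [325.6 157.9  52. ]
[ 82.8 238.2] 175 [344.6 142.3  52. ]
[265.  246.3] 148 [456.   50.7  52. ]
[290.1 246.5] 149 [471.8  38.7  52. ]
[ 64.9 251. ] 175 [324.7 143.5  52. ]
[ 95.1 252.5] 168 [343.6 127.9  52. ]
[ 77.4 264.9] 171 [323.9 129.   52. ]
```

>>> play_rows --dp '[[0, 0.04, 0.6], [0, 0.04, 1.3], [0, 0.04, 2], [0, 0.04, 2.6], [0, 0.04, 2.83]]' --rot '[[0, 0, 0], [0, 0, 0], [0, 0, 0], [0, 0, 0], [0, 0, 0]]'

```text
clock: 10.48
eef_pos: [474.3, 62.0, 9.5]
tcp_rot: [-3.139, 0.003, 0.927]
contact_force: [-1.8, 1.0, 0.4]
opening: 1.002
grasp_force: 0.0
```

>>> play_rows --dp '[[0, 0, 0], [0, 0, 0], [0, 0, 0], [0, 0, 0], [0, 0, 0]]' --rot '[[0, 0, 0], [0, 0, 0], [0, 0, 0], [0, 0, 0], [0, 0, 0]]' --fingers 0.35 --grip_force 60

```text
clock: 10.9
eef_pos: [477.3, 62.3, 13.6]
tcp_rot: [3.14, -0.002, 0.925]
contact_force: [0.2, 1.0, 7.2]
opening: 0.504
grasp_force: 62.0
```

>>> play_rows --dp '[[0, 0, 0], [0, 0, 0], [0, 0, 0], [0, 0, 0], [0, 0, 0]]' --rot '[[0, 0, 0], [0, 0, 0], [0, 0, 0], [0, 0, 0], [0, 0, 0]]'

```text
clock: 11.32
eef_pos: [477.3, 62.4, 13.6]
tcp_rot: [3.14, -0.002, 0.925]
contact_force: [-0.9, -0.3, 7.3]
opening: 0.508
grasp_force: 62.1
```

```bash
python3 -c "
from plan import *
plan([(597.4,-192.3,200,79.75),(597.4,-192.3,107,79.75)])
from rig import telemetry
print(telemetry.sense())"
```

```text
start [477.3   62.36  13.63  53.  ]
  dp [-1.639, 3.115, -2.330] rz -2.229
  dp [-2.315, 2.651, -2.330] rz -2.229
 -> [ 597.4  -192.3   200.     79.75]
  dp [0.000, 0.000, 2.325] rz -0.000
 -> [ 597.4  -192.3   107.     79.75]
{'clock': 11.3167, 'qpos': array([1.26779804e-01, 4.68507144e-01, 2.08873213e+00, 4.54852061e-05,
       5.81631848e-01, 7.72531119e-01]), 'qvel': array([ 5.95558899e-04,  1.53259394e-03,  7.22424256e-04,  7.86163043e-06,
        4.47879027e-04, -2.17852998e-04]), 'joint_efforts': array([-1.45960953e-01, -4.88086975e+01, -1.69159377e+01, -4.29208518e-02,
       -4.00584536e-01,  4.11846174e-02]), 'eef_pos': array([477.29954543,  62.35901523,  13.63232383]), 'tcp_rot': array([ 3.13966115e+00, -1.91746129e-03,  9.25008891e-01]), 'contact_force': array([-0.89605408, -0.27191949,  7.27044402]), 'wrist_torque': array([0.08352249, 0.28511495, 0.02057287]), 'grasp_force': 62.065415382385254, 'opening': 0.5075472171953974}
```

>>> play_rows --dp '[[0, 0, -0.3], [0, 0, -0.8], [0, 0, -1.5], [0, 0, -2.2], [0, 0, -2.7]]' --rot '[[0, 0, 0], [0, 0, 0], [0, 0, 0], [0, 0, 0], [0, 0, 0]]'

```text
clock: 11.73
eef_pos: [476.7, 62.2, 122.9]
tcp_rot: [3.14, -0.002, 0.925]
contact_force: [0.7, 0.8, -2.4]
opening: 0.51
grasp_force: 61.8
```

>>> play_rows --dp '[[-0.2, 0.4, -0.4], [-0.5, 1, -0.8], [-0.9, 1.7, -1.1], [-1.25, 2.4, -1.3], [-1.65, 3.1, -1.5]]' --rot '[[0, 0, -0.4], [0, 0, -0.9], [0, 0, -1.3], [0, 0, -1.8], [0, 0, -2.23]]'

```text
clock: 12.15
eef_pos: [536.1, -66.3, 181.9]
tcp_rot: [3.14, -0.001, 1.162]
contact_force: [0.2, 0.2, -2.3]
opening: 0.507
grasp_force: 61.9
```

>>> play_rows --dp '[[-0.6, 0.65, -0.2], [-1.1, 1.3, -0.3], [-1.6, 1.9, -0.4], [-2, 2.35, -0.4], [-2.3, 2.65, -0.4]]' --rot '[[0, 0, -0.5], [0, 0, -1], [0, 0, -1.5], [0, 0, -2], [0, 0, -2.23]]'

```text
clock: 12.57
eef_pos: [596.6, -194.4, 197.2]
tcp_rot: [3.14, 0.001, 1.394]
contact_force: [-0.9, 0.2, -2.8]
opening: 0.504
grasp_force: 61.9
```

>>> play_rows --dp '[[0, 0, 0], [0, 0, 0], [0, 0, 0]]' --rot '[[0, 0, 0], [0, 0, 0], [0, 0, 0]]'

```text
clock: 12.82
eef_pos: [594.9, -191.4, 196.2]
tcp_rot: [-3.141, -0.0, 1.391]
contact_force: [0.1, -0.7, -2.4]
opening: 0.504
grasp_force: 61.9
```

```bash
python3 -c "
from plan import *
plan([(597.4,-192.3,107,79.75)])
from rig import telemetry
print(telemetry.sense()['tcp_rot'])
from caps import *
caps('w5',245)
"
```

```text
start [ 594.91 -191.36  196.18   79.7 ]
  dp [-0.012, 0.066, 2.230] rz -0.008
 -> [ 597.4  -192.3   107.     79.75]
[-3.14092100e+00 -3.88790422e-04  1.39103663e+00]
12.8167 [ 594.9 -191.4  196.2] [-1.7996e+02 -2.0000e-02  7.9700e+01] [ 0.1 -0.7 -2.4]
[547.8 267.8] 2488 [ 695.1 -189.2  245. ]
[250.  253.6] 673 [ 591.5 -164.5  245. ]
[301.4 253.6] 670 [ 609.  -167.7  245. ]
[251.7 306.7] 1469 [ 587.9 -185.2  245. ]
[299.8 306.7] 1464 [ 605.2 -188.4  245. ]
```

View pics/w5.png

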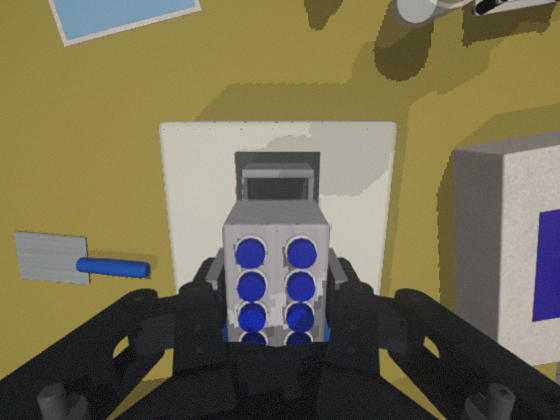

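The wrist view shows the block held square at (276,290), with the holder's far end plate behind it at (278,168). I'll check the holder's centre against this view.

```bash
python3 - <<'E'
from h import *
f=load("w5");g=cv2.cvtColor(f["color"],cv2.COLOR_RGB2GRAY).astype(int)
for y in(160,165,168,171,176): print(y,g[y,228:328].tolist())
print("col",g[148:205,278].tolist())
P=plane(f,[(243,165),(314,165),(243,172),(314,172)],136);print(P.round(1))
P=plane(f,[(235,152),(320,152)],94);print(P.round(1))
E
```

```text
160 [194, 195, 193, 192, 194, 195, 148, 102, 86, 81, 80, 79, 84, 80, 81, 82, 85, 79, 84, 85, 81, 81, 84, 73, 77, 73, 73, 72, 76, 75, 72, 75, 75, 75, 73, 71, 75, 72, 72, 72, 71, 68, 71, 74, 76, 73, 71, 73, 73, 68, 71, 74, 67, 72, 70, 75, 67, 72, 72, 73, 70, 72, 74, 70, 71, 76, 73, 74, 76, 71, 70, 67, 72, 69, 72, 70, 77, 69, 73, 74, 69, 72, 76, 76, 73, 72, 72, 67, 73, 76, 70, 83, 161, 176, 171, 175, 173, 174, 176, 171]
165 [192, 193, 195, 194, 195, 194, 193, 132, 88, 84, 84, 79, 83, 82, 83, 82, 83, 81, 93, 96, 96, 94, 94, 95, 96, 95, 98, 97, 95, 96, 93, 93, 96, 97, 95, 95, 98, 96, 96, 94, 93, 94, 91, 93, 91, 90, 96, 94, 93, 93, 97, 92, 95, 95, 90, 94, 93, 97, 89, 94, 97, 95, 92, 92, 94, 93, 93, 94, 94, 93, 96, 91, 93, 95, 96, 93, 93, 92, 94, 95, 93, 87, 75, 75, 75, 70, 72, 71, 70, 72, 75, 98, 166, 173, 170, 174, 171, 175, 169, 173]
168 [195, 193, 191, 192, 191, 190, 194, 136, 93, 83, 86, 83, 81, 79, 83, 86, 95, 94, 93, 89, 93, 93, 94, 93, 95, 97, 94, 94, 93, 93, 94, 92, 94, 90, 93, 94, 91, 94, 92, 95, 92, 96, 94, 93, 92, 95, 97, 96, 91, 94, 91, 97, 95, 92, 97, 90, 90, 91, 90, 95, 93, 8
[... 848 characters left out ...]
132, 139, 133, 134, 133, 133, 132, 136, 133, 133, 135, 134, 133, 124, 124, 124, 121, 122, 115, 118, 121, 123, 121, 116, 120, 119, 119, 122, 123, 121, 119, 121, 121, 121, 120, 121, 118, 118, 120, 121, 119, 121, 116, 119, 121, 121, 117, 99, 76, 70, 70, 76, 77, 138, 170, 171, 171, 171, 170, 172, 173, 170]
col [169, 174, 172, 147, 80, 66, 71, 70, 74, 70, 78, 71, 71, 71, 75, 90, 92, 97, 96, 95, 91, 116, 142, 149, 144, 144, 139, 136, 133, 108, 67, 63, 61, 58, 59, 59, 62, 60, 62, 62, 59, 62, 61, 63, 59, 58, 65, 61, 56, 65, 59, 76, 101, 115, 119, 118, 115]
[[ 581.3 -144.4  136. ]
 [ 629.4 -153.1  136. ]
 [ 580.3 -149.1  136. ]
 [ 628.7 -157.9  136. ]]
[[ 571.6 -136.8   94. ]
 [ 640.3 -149.2   94. ]]
```

>>> play_rows --dp '[[-0.01, 0.05, 0.3], [-0.01, 0.05, 0.6], [-0.01, 0.05, 0.8], [-0.01, 0.05, 0.9], [-0.01, 0.05, 0.9]]' --rot '[[0, 0, 0], [0, 0, 0], [0, 0, 0], [0, 0, 0], [0, 0, 0]]'

```text
clock: 13.28
eef_pos: [596.4, -192.1, 158.1]
tcp_rot: [-3.139, -0.0, 1.392]
contact_force: [1.1, -0.0, -2.4]
opening: 0.504
grasp_force: 61.9
```

>>> play_rows --dp '[[0, 0, 0.3], [0, 0, 0.6], [0, 0, 0.9], [0, 0, 1.1], [0, 0, 1.1]]' --rot '[[0, 0, 0], [0, 0, 0], [0, 0, 0], [0, 0, 0], [0, 0, 0]]'

```text
clock: 13.7
eef_pos: [596.0, -192.2, 113.4]
tcp_rot: [-3.138, -0.001, 1.392]
contact_force: [-0.1, 0.9, -3.7]
opening: 0.501
grasp_force: 61.9
```

>>> play_rows --dp '[[0, 0, 0.03], [0, 0, 0.06], [0, 0, 0.09], [0, 0, 0.09], [0, 0, 0.09]]' --rot '[[0, 0, 0], [0, 0, 0], [0, 0, 0], [0, 0, 0], [0, 0, 0]]'

```text
clock: 14.12
eef_pos: [597.7, -192.8, 112.9]
tcp_rot: [3.141, 0.0, 1.392]
contact_force: [0.0, 0.2, -2.3]
opening: 0.506
grasp_force: 61.9
```

>>> play_rows --dp '[[0, 0, 0.03], [0, 0, 0.06], [0, 0, 0.1], [0, 0, 0.1], [0, 0, 0.1]]' --rot '[[0, 0, 0], [0, 0, 0], [0, 0, 0], [0, 0, 0], [0, 0, 0]]'

```text
clock: 14.53
eef_pos: [597.4, -192.7, 108.3]
tcp_rot: [-3.141, -0.0, 1.392]
contact_force: [0.7, 0.3, -1.3]
opening: 0.508
grasp_force: 61.9
```

>>> play_rows --dp '[[0, 0, 0.01], [0, 0, 0.02], [0, 0, 0.03], [0, 0, 0.03], [0, 0, 0.03]]' --rot '[[0, 0, 0], [0, 0, 0], [0, 0, 0], [0, 0, 0], [0, 0, 0]]'

```text
clock: 14.95
eef_pos: [597.5, -192.8, 107.7]
tcp_rot: [3.141, 0.0, 1.392]
contact_force: [-2.3, 1.0, 4.1]
opening: 0.502
grasp_force: 62.6
```

>>> play_rows --dp '[[0, 0, 0], [0, 0, 0], [0, 0, 0], [0, 0, 0], [0, 0, 0]]' --rot '[[0, 0, 0], [0, 0, 0], [0, 0, 0], [0, 0, 0], [0, 0, 0]]' --fingers 0.95

```text
clock: 15.37
eef_pos: [597.5, -192.7, 107.2]
tcp_rot: [3.142, 0.0, 1.392]
contact_force: [0.1, -0.3, 0.1]
opening: 0.949
grasp_force: 0.0
```

>>> play_rows --dp '[[0, 0, -0.3], [0, 0, -0.8], [0, 0, -1.6], [0, 0, -2.3], [0, 0, -2.6]]' --rot '[[0, 0, 0], [0, 0, 0], [0, 0, 0], [0, 0, 0], [0, 0, 0]]'

```text
clock: 15.78
eef_pos: [599.3, -193.3, 216.2]
tcp_rot: [3.136, 0.001, 1.392]
contact_force: [2.2, -0.4, 0.1]
opening: 0.947
grasp_force: 0.0
```

>>> play_rows --dp '[[-0.6, 0, 0], [-1.2, 0, 0], [-1.8, 0, 0], [-2, 0, 0], [-2, 0, 0]]' --rot '[[0, 0, 0], [0, 0, 0], [0, 0, 0], [0, 0, 0], [0, 0, 0]]'

```text
clock: 16.2
eef_pos: [582.7, -273.1, 211.3]
tcp_rot: [-3.142, 0.0, 1.39]
contact_force: [0.4, 0.8, -0.2]
opening: 0.951
grasp_force: 0.0
```

```bash
python3 -c "
from rig import optics
optics.grab_frame('wrist')
from caps import *
caps('w6',146)
from plan import *
plan([(573.5,-325,200,0)])
"
```

```text
16.25 [ 582.9 -271.8  211.2] [-1.7999e+02 -2.0000e-02  7.9640e+01] [ 0.7 -0.2  0.1]
[260.7  76.5] 226 [ 592.2 -170.9  146. ]
[291.1  76.4] 228 [ 611.8 -174.4  146. ]
[260.9  99.6] 217 [ 589.6 -184.9  146. ]
[290.7  99.6] 217 [ 609.1 -188.5  146. ]
[261.3 122.3] 192 [ 587.  -199.3  146. ]
[290.7 122.3] 196 [ 606.7 -202.8  146. ]
[549.8 183.7] 2299 [ 785.9 -278.1  146. ]
[261.6 144.2] 190 [ 584.4 -213.5  146. ]
[290.4 144.1] 184 [ 604.  -217.1  146. ]
[128.1 196.3] 47 [ 481.6 -232.3  146. ]
start [ 583.09 -271.    211.14   79.69]
  dp [-0.457, 0.002, 0.093] rz 4.427
  dp [-0.408, 0.206, 0.093] rz 4.427
  dp [-0.273, 0.367, 0.093] rz 4.427
 -> [ 573.5 -325.   200.     0. ]
```

View pics/w6.png

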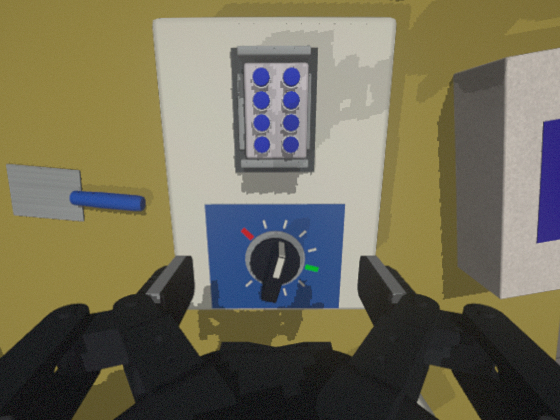

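The wrist view shows the block seated in the holder at (276,110), inside the plates and lips. The dial is at (276,260) with its bar near the second click. I'll measure the bar's angle in this frame.

```bash
python3 - <<'E'
from h import *
f=load("w6");im=f["color"];hsv=cv2.cvtColor(im,cv2.COLOR_RGB2HSV)
ang=lambda v:np.degrees(np.arctan2(v[1],v[0]))
m=np.zeros(im.shape[:2],bool);m[236:302,256:296]=True
w=m&(hsv[...,2]>195)&(hsv[...,1]<50)
n,l,st,c=cv2.connectedComponentsWithStats(w.astype(np.uint8));i=1+np.argmax(st[1:,4]);print("stripe",st[i],c[i])
P=plane(f,np.argwhere(l==i)[:,::-1].astype(float),133)[:,:2];v=cv2.fitLine(P.astype(np.float32),cv2.DIST_L2,0,.01,.01).ravel();print("stripe ang",ang(v[:2]),P.mean(0))
r=((hsv[...,0]<8)|(hsv[...,0]>172))&(hsv[...,1]>140);g=(hsv[...,0]>50)&(hsv[...,0]<80)&(hsv[...,1]>140)
for nm,q in(("red",r),("green",g)):
    q=q.copy();q[:200]=0;q[310:]=0;q[:,:205]=0;q[:,345:]=0
    p=plane(f,[np.argwhere(q)[:,::-1].mean(0)],90)[0,:2];d=p-[573.4,-324.8];print(nm,p,ang(d),np.linalg.norm(d))
E
python3 -c "
from plan import *
plan([(573.4,-324.8,200,66),(573.4,-324.8,108,66)])"
```

```text
start [ 583.09 -271.    211.14   79.69]
  dp [-1.367, 0.002, 0.278] rz 2.282
 -> [ 573.4 -324.8  200.    66. ]
  dp [0.000, 0.000, 2.300] rz -0.000
 -> [ 573.4 -324.8  108.    66. ]Traceback (most recent call last):
  File "<stdin>", line 6, in <module>
    return _wrapfunc(a, 'argmax', axis=axis, out=out, **kwds)
    return bound(*args, **kwds)
ValueError: attempt to get argmax of an empty sequence
```

```bash
python3 - <<'E'
from h import *
f=load("w6");im=f["color"];hsv=cv2.cvtColor(im,cv2.COLOR_RGB2HSV)
ang=lambda v:np.degrees(np.arctan2(v[1],v[0]))
t=.75*hsv[255:278,268:290,2].max()
w=np.zeros(im.shape[:2],bool);w[252:280,268:290]=hsv[252:280,268:290,2]>t
n,l,st,c=cv2.connectedComponentsWithStats(w.astype(np.uint8));i=1+np.argmax(st[1:,4]);print("stripe",t,st[i],c[i])
P=plane(f,np.argwhere(l==i)[:,::-1].astype(float),133)[:,:2];v=cv2.fitLine(P.astype(np.float32),cv2.DIST_L2,0,.01,.01).ravel();print("stripe ang",ang(v[:2]),P.mean(0))
r=((hsv[...,0]<8)|(hsv[...,0]>172))&(hsv[...,1]>140);g=(hsv[...,0]>50)&(hsv[...,0]<80)&(hsv[...,1]>140)
for nm,q in(("red",r),("green",g)):
    q=q.copy();q[:200]=0;q[310:]=0;q[:,:205]=0;q[:,345:]=0
    p=plane(f,[np.argwhere(q)[:,::-1].mean(0)],90)[0,:2];d=p-[573.4,-324.8];print(nm,p,ang(d),np.linalg.norm(d))
E
```

```text
stripe 144.75 [273 258  11  20 115] [278.23478261 267.49565217]
stripe ang 64.49043 [ 578.1035145  -314.10082647]
red [ 551.84186725 -294.84242691] 125.7396262749264 36.90811933402385
green [ 606.86082047 -341.40443492] -26.392222938875967 37.35416664436328
```

>>> play_rows --dp '[[-0.4, 0, 0.1], [-0.8, 0, 0.2], [-1.2, 0, 0.28], [-1.37, 0, 0.28], [-1.37, 0, 0.28]]' --rot '[[0, 0, 0.6], [0, 0, 1.2], [0, 0, 1.8], [0, 0, 2.5], [0, 0, 2.5]]'

```text
clock: 16.72
eef_pos: [573.4, -325.3, 199.7]
tcp_rot: [-3.141, -0.0, 1.126]
contact_force: [-0.3, -0.2, 0.7]
opening: 0.95
grasp_force: 0.0
```

>>> play_rows --dp '[[0, 0, 0.4], [0, 0, 0.8], [0, 0, 1.2], [0, 0, 1.5], [0, 0, 1.5]]' --rot '[[0, 0, 0], [0, 0, 0], [0, 0, 0], [0, 0, 0], [0, 0, 0]]'

```text
clock: 17.13
eef_pos: [572.4, -323.3, 137.4]
tcp_rot: [-3.137, -0.001, 1.132]
contact_force: [-0.7, 0.8, -1.2]
opening: 0.952
grasp_force: 0.0
```

```bash
python3 -c "
from plan import *
from rig import optics
optics.grab_frame('wrist');optics.grab_frame('wrist')
plan([(573.4,-324.8,107,64.7)])"
```

```text
start [ 573.68 -324.52  140.07   64.83]
  dp [-0.009, -0.003, 0.827] rz 0.022
 -> [ 573.4 -324.8  107.    64.7]
```

>>> play_rows --dp '[[0, 0, 0.2], [0, 0, 0.5], [0, 0, 0.75], [0, 0, 0.8], [0, 0, 0.8]]' --rot '[[0, 0, 0.02], [0, 0, 0.02], [0, 0, 0.02], [0, 0, 0.02], [0, 0, 0.02]]'

```text
clock: 17.65
eef_pos: [572.7, -325.0, 106.7]
tcp_rot: [-3.139, -0.0, 1.128]
contact_force: [-0.1, 0.9, 0.6]
opening: 0.951
grasp_force: 0.0
```

>>> play_rows --dp '[[0, 0, 0], [0, 0, 0], [0, 0, 0], [0, 0, 0], [0, 0, 0]]' --rot '[[0, 0, 0], [0, 0, 0], [0, 0, 0], [0, 0, 0], [0, 0, 0]]' --fingers 0.05 --grip_force 40

```text
clock: 18.07
eef_pos: [573.6, -325.5, 108.4]
tcp_rot: [3.141, 0.0, 1.128]
contact_force: [-0.0, -0.8, 0.5]
opening: 0.239
grasp_force: 0.0
```

>>> play_rows --dp '[[0, 0, 0], [0, 0, 0], [0, 0, 0], [0, 0, 0], [0, 0, 0]]' --rot '[[0, 0, 0], [0, 0, 0], [0, 0, 0], [0, 0, 0], [0, 0, 0]]'

```text
clock: 18.48
eef_pos: [572.3, -324.8, 108.6]
tcp_rot: [-3.139, -0.0, 1.128]
contact_force: [-5.4, 3.0, 6.8]
opening: 0.153
grasp_force: 40.4
```

>>> play_rows --dp '[[0, 0, 0], [0, 0, 0], [0, 0, 0], [0, 0, 0], [0, 0, 0]]' --rot '[[0, 0, 1], [0, 0, 2], [0, 0, 3], [0, 0, 4], [0, 0, 5]]'

```text
clock: 18.9
eef_pos: [571.9, -324.6, 108.6]
tcp_rot: [-3.139, 0.002, 0.599]
contact_force: [-7.3, 4.3, 8.4]
opening: 0.153
grasp_force: 40.7
```

>>> play_rows --dp '[[0, 0, 0], [0, 0, 0], [0, 0, 0], [0, 0, 0], [0, 0, 0]]' --rot '[[0, 0, 1], [0, 0, 2], [0, 0, 3], [0, 0, 4], [0, 0, 5]]'

```text
clock: 19.32
eef_pos: [571.7, -324.3, 108.5]
tcp_rot: [-3.139, 0.003, 0.075]
contact_force: [-8.4, 5.0, 9.6]
opening: 0.15
grasp_force: 40.8
```

>>> play_rows --dp '[[0, 0, 0], [0, 0, 0], [0, 0, 0], [0, 0, 0]]' --rot '[[0, 0, 1], [0, 0, 2], [0, 0, 3], [0, 0, 4]]'

```text
clock: 19.65
eef_pos: [571.8, -324.0, 108.6]
tcp_rot: [-3.14, 0.004, -0.344]
contact_force: [-7.3, 6.7, 10.2]
opening: 0.157
grasp_force: 40.7
```

>>> play_rows --dp '[[0, 0, 0], [0, 0, 0], [0, 0, 0], [0, 0, 0]]' --rot '[[0, 0, 0.5], [0, 0, 1], [0, 0, 1], [0, 0, 1]]'

```text
clock: 19.98
eef_pos: [571.8, -323.9, 108.6]
tcp_rot: [-3.141, 0.004, -0.443]
contact_force: [-8.2, 6.0, 9.9]
opening: 0.156
grasp_force: 40.8
```

>>> play_rows --dp '[[0, 0, 0], [0, 0, 0], [0, 0, 0], [0, 0, 0], [0, 0, 0]]' --rot '[[0, 0, 0], [0, 0, 0], [0, 0, 0], [0, 0, 0], [0, 0, 0]]' --fingers 0.8

```text
clock: 20.4
eef_pos: [573.6, -325.5, 108.1]
tcp_rot: [3.142, -0.0, -0.443]
contact_force: [0.7, 0.2, 0.1]
opening: 0.803
grasp_force: 0.0
```

>>> play_rows --dp '[[0, 0, -0.3], [0, 0, -0.8], [0, 0, -1.6], [0, 0, -2.4], [0, 0, -3]]' --rot '[[0, 0, 0], [0, 0, 0], [0, 0, 0], [0, 0, 0], [0, 0, 0]]'

```text
clock: 20.82
eef_pos: [574.1, -325.7, 231.6]
tcp_rot: [3.141, -0.002, -0.443]
contact_force: [1.0, -0.3, -0.6]
opening: 0.801
grasp_force: 0.0
```

>>> play_rows --dp '[[-0.4, 0, 0], [-1, 0, 0], [-1, 0, 0], [-1, 0, 0], [-1, 0, 0]]' --rot '[[0, 0, 0], [0, 0, 0], [0, 0, 0], [0, 0, 0], [0, 0, 0]]'

```text
clock: 21.23
eef_pos: [537.9, -308.6, 228.9]
tcp_rot: [3.141, -0.001, -0.443]
contact_force: [-0.4, 0.2, -0.2]
opening: 0.8
grasp_force: 0.0
```

```bash
python3 -c "
from caps import *
caps('w7',146)"
```

```text
21.2333 [ 537.9 -308.6  228.9] [ 1.7999e+02 -8.0000e-02 -2.5380e+01] [-0.4  0.2 -0.2]
[134.7 193.1] 156 [ 604.2 -217.4  146. ]
[118.  197.9] 159 [ 606.7 -203.2  146. ]
[101.1 202.7] 158 [ 609.2 -188.7  146. ]
[ 84.8 207.2] 160 [ 611.8 -174.5  146. ]
[144.3 216.8] 146 [ 584.3 -213.8  146. ]
[127.6 221.2] 145 [ 587.  -199.5  146. ]
[103.3 227.8] 310 [ 590.9 -178.2  146. ]
[284.2 286.3] 81 [ 479.6 -289.3  146. ]
[290.6 307.4] 62 [ 458.3 -285.6  146. ]
```

View pics/w7.png

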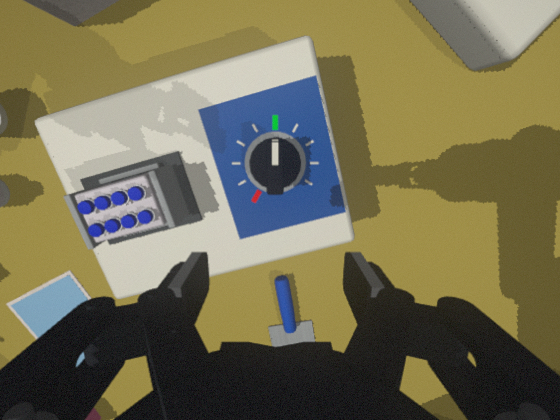

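The dial's pointer at (275,150) lines up with the green mark at (275,122), and the block is still seated at the same spot. The arm is clear of everything, so I'll hand in.

```bash
python3 -c "
from rig import r
print(r.sign_off())"
```

```text
the job is handed in; nothing more can be done
None
```

The job is handed in at about 21 s of the 64 s allowed: the blue-capped block is seated and released in the shaker's holder, and the dial was turned from the second click to the green fifth click and let go. The last wrist picture confirmed both; sign-off returned no verdict.

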